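# Clamp a reagent bottle with a turnbuckle

## Robot

A 7-joint arm with a two-finger parallel gripper is mounted at the origin on a cart in front of the work surface, level with it; the furniture and walls round the work are solid. World frame = base frame: x ahead of the robot, y to its left, z up, the work surface at z = 0. Lengths are in m, angles in rad, forces in N, time in s.
With the tool pointing down it reaches from about 0.4 to 0.875 m from the base axis. Payload 6.5 kg.
Tool frame: the origin (TCP) lies at the very end of the fingers, on their centre line; the grasp point (between the pads) lies 19 mm behind it (grip_point_offset is the distance from the TCP to the grasp point, in m); z points along the fingers, y is the line along which they close (so a half turn about z gives the same grasp; the last joint's range is limited). The gripper opens to 88 mm and grips with 3 to 60 N. Pads are 18 mm wide; open, the fingers measure 123 mm over their backs; the gripper's body (75 mm by 187 mm) begins 45 mm behind the grasp point.
Start: joints at [1.259, 0.536, -0.004, 1.538, 0.003, 1.067, -0.071], TCP at [0.158, -0.63, 0.239] pointing down, gripper open.
Joint ranges: [-2.7, 2.7], [-0.37, 2.16], [-1.27, 1.26], [0.24, 2.4], [-1.31, 4.45], [0.19, 1.91], [-2.76, 2.76]. Speed limits (rad/s): [2.39, 2.39, 3.14, 3.14, 3.14, 3.14, 3.14].

## Interface

Orientations are given as [roll, pitch, yaw] about the fixed x, y, z axes, in that order (R = Rz(yaw) Ry(pitch) Rx(roll)).
In Python, from bench import * gives the robot as it stands. The module is installed in compiled form; this text tells all that it offers.
- The arm moves only by the tool play_rows, never from a script. Its argument "deltas" is a list of rows, each a list of 7 numbers: the shift along the tool's x, y, z in cm, then the turn, a rotation vector about the tool's x, y, z in degrees, then the gripper's target within -1 to 1 (fully open at 1, half-way at 0, shut at -1). A call has 1 to 5 rows; each row is the pose to reach, as a shift and turn from the pose commanded when the call began, along the tool's axes at that moment; what a row does not reach only later rows make up. A row lasts 1/10 s, in which the tool goes at most 50 mm and 8.59 degrees, less where a joint would pass 70% of its speed; a pose out of reach is approached as far as the arm can. A call with a gripper value outside its range is refused whole. The fingers move at their own pace and stop on an object; "grip_force" is the grip in N (left out, the last holds). Time passes only in rows, so rows that repeat a pose let the fingers close. It gives the time, the measured TCP pose, the force, the opening and the grip force at its end, in the units of the state.
- sense(): the state, without advancing time (a new reading comes with each control period).
- snapshot(name): name is "side" or "top" or "wrist"; returns the picture (400x640x3 uint8, blue, green, red); there is no depth.
- camera_params(name): a dict with "mtx" (3x3 intrinsics, pixels), "distortion" ([k1, k2, p1, p2, k3] as OpenCV has them; the pictures are not rectified), "camera_from_world" (4x4, takes a point from world to camera coordinates); the wrist camera has in their place "tool_from_camera" (4x4, takes a point from camera to tool coordinates, whose origin is the TCP and whose axes are the flange's). Camera axes: x right, y down, z forward; pixel columns grow to the right and rows downward; lengths in m; the calibration is good to about 2 mm. A picture is of the moment at which its call begins: read the wrist's pose just before it. camera_params takes no time and is no camera call.
- job_done(): hands the job in; it is judged then, once.
The state is a dict: "t": time; "qpos": joint angles; "qd": joint speeds; "joint_efforts": joint torques, N m; "ee_pos": TCP position; "orientation": TCP orientation; "wrist_force": force on the tool from outside, world axes, zero at the start; "moment": the same for the moment, N m; "gripper_width": finger opening in m; "grasp_force": force on a finger pad.
Only numpy, scipy, OpenCV 4.12 (cv2) and the standard library are available. Lean on these libraries where they do the work, as an engineer would, in place of code of your own. Each camera call takes 0.05 s, during which the arm holds its last target. There are 200 camera calls.

## Task

Take the blue-capped glass reagent bottle that stands to the right of the bench clamp and stand it upright on the round rubber disc between the clamp's two jaws, and let go of it. Then turn the clamp's turnbuckle by its spokes so that both jaws draw in together and hold the bottle firmly, with about 16 N on each jaw (under 9 N is too loose, and never more than 23 N, for it is glass). Do not knock over or shift the dropper bottle, the vial or the beaker.

Things in the scene. Friction and masses are not known exactly. Their poses are not given: they have to be found in the camera images.
- reagent_bottle: Clear glass 100 ml bottle with a blue screw cap, standing on the bench; body 56 mm in diameter, 110 mm tall; the cap, 39 mm in diameter, takes up the heights 88 to 110 mm and is where to grip it from above. About 0.19 kg. Origin: centre of its underside, z up.
- clamp: Fixed bench clamp: an aluminium base plate 210 mm (its x) by 270 mm (its y), 12 mm thick; the turnbuckle lies along its y at the side nearer the robot, the place for the bottle at the other side (+x). Origin: centre of the plate's underside, z up. Its position and its yaw vary.
- bottle_place (a point): Where the bottle's underside centre belongs: centre of a black rubber disc of 62 mm (flush with the plate) on top of the base plate, midway between the jaws; at (65, 0, 12) mm in the clamp's frame.
- turnbuckle_axis (a point): Middle of the turnbuckle body, on its axis, which is level and runs along the clamp's y; at (-55, 0, 85) mm in the clamp's frame, axes as the clamp's. Its round parts are 26 mm in diameter. The jaws' posts beside it reach 96 mm over the bench and stay over 40 mm from the plane of the spokes (the clamp's y = 0), so a closed fingertip can push an upper spoke from above.
- turnbuckle (a joint): Turn of the turnbuckle body in rad, from 0 (jaws wide open; the start varies, 0 to 0.6) to 4.0 (end stop). It grows, and the jaws close 6 mm each per rad, as the upper spoke is pushed toward the bottle (clamp's +x). Free turning meets a steady drag of about 0.28 N m and the thread stays where it is left. Each 0.012 N m above the drag becomes 1 N of grip on each jaw.
- spoke_end (a point): Centre of the ball end of one of six like spokes, 58.5 mm from the axis. The spokes (steel rods of 8 mm, black balls of 13 mm) stand out square to the axis, 60 degrees apart, in the clamp's plane y = 0. This one points straight up at turnbuckle 0 and leans toward the clamp's +x by the joint's value; the others follow every 60 degrees.
- jaw_left: Aluminium jaw on the clamp's +y side, sliding along y; 54 mm high beside the bottle. Origin: middle of that arm, 72 mm from the clamp's mid-plane at turnbuckle 0. Its rubber vee pad gives 1 mm per 10 N and is set in or out by hand, differently each time and side: 9 to 16 mm clear of a centred bottle at turnbuckle 0, so contact must be felt. It pushes a bottle some mm off to the middle.
- jaw_right: The same jaw, mirrored, on the clamp's -y side, its pad set independently of the other's.
- dropper_bottle: Bystander: brown dropper bottle, 33 mm in diameter, 104 mm tall. Origin: centre of its underside.
- vial: Bystander: small brown vial with a black cap, 21 mm in diameter, 50 mm tall. Origin: centre of its underside.
- beaker: Bystander: small glass beaker, 60 x 68 mm, 75 mm tall. Origin: centre of its underside.
Not all that is in view belongs to the job. What is shaped like the reagent_bottle but orange is not meant.

How it is judged:
On the way, in this order (a step that is already met when the one before it is completed fails the run):
1. the bottle stands on its place between the open jaws, let go (horizontal distance between reagent_bottle and bottle_place below 0.008 m and z of reagent_bottle in the frame of bottle_place below 0.004 m and angle between reagent_bottle's own z axis and vertical below 0.08 rad and contact force between the fingers and reagent_bottle below 0.1 N), for 0.2 s.
2. both jaws, drawn in by the turnbuckle, press on the bottle with more than 9 N (contact force between each of jaw_left, jaw_right and reagent_bottle above 9 N), for 0.2 s.
At the end, for the whole second after the job is handed in: The bottle stands upright (within 0.08 rad) on the base plate, within 8 mm of the middle of its place, let go and at rest, held by both jaws with more than 9 N each; the turnbuckle is still (all of step 1 and all of step 2 and linear speed of reagent_bottle below 0.01 m/s and velocity of joint turnbuckle between -0.05 and 0.05 rad/s); the robot touches nothing.
It fails at once if a jaw presses on the glass bottle with more than 23 N (contact force between any of jaw_left, jaw_right and reagent_bottle above 23 N).
It fails at once if the bottle is tipped over by more than 0.5 rad (angle between reagent_bottle's own z axis and vertical above 0.5 rad).
It fails at once if the dropper bottle, the vial or the beaker is shifted by more than 25 mm or tipped over (distance of any of dropper_bottle, vial, beaker from where it was at the start of the episode above 0.025 m or angle between any of dropper_bottle, vial, beaker's own z axis and vertical above 0.4 rad).
It also fails if it takes over 72 s, if anything falls off the work surface, if the arm or the gripper's body presses on something with over 40 N, if the wrist force passes 120 N, or if a joint passes its speed limit or range.

## Working session

There is one attempt and no reset: what is moved stays moved. The work goes in short steps, Python scripts to look and compute and a tool call to move; the robot and the scene stay as the last step left them, time stands still between calls to the robot, and variables do not carry over. Pictures are saved under pics/ and viewed, at most 10 in all, crops included, and the job is handed in when it is done.

Besides the shell and the picture viewer there is one more tool, called after "Request:" in YAML: its name, and indented under it one key for each argument. play_rows: Moves the arm, as the interface text tells. Its arguments: {"type":"object","properties":{"deltas":{"type":"array","items":{"type":"array","items":{"type":"number"}}},"grip_force":{"type":"number"}},"required":["deltas"]}

```bash
mkdir -p pics; python3 - <<'E'
from bench import *
import cv2, numpy as np
s=sense(); print({k:np.round(s[k],3).tolist() for k in s})
for n in ("side","top"):
    cv2.imwrite(f"pics/{n}0.png",snapshot(n))
    p=camera_params(n); print(n,np.round(p["mtx"],1).tolist(),p["distortion"],np.round(p["camera_from_world"],3).tolist())
p=camera_params("wrist");print(p)
E
```

```text
{'t': 0.0, 'qpos': [1.259, 0.537, -0.004, 1.539, 0.003, 1.067, -0.071], 'qd': [-0.0, -0.001, -0.0, 0.0, 0.0, 0.001, -0.001], 'joint_efforts': [-0.0, -57.099, 0.991, -25.16, -0.056, 0.018, 0.0], 'ee_pos': [0.158, -0.63, 0.238], 'orientation': [-3.14, 0.0, 0.246], 'wrist_force': [-0.554, 0.604, -1.475], 'moment': [-0.005, -0.005, 0.03], 'grasp_force': 0.0, 'gripper_width': 0.088}
side [[477.1, 0.0, 326.5], [0.0, 477.1, 199.8], [0.0, 0.0, 1.0]] [-0.02583513  0.          0.          0.          0.        ] [[1.0, -0.015, 0.024, -0.52], [0.015, -0.445, -0.895, 0.027], [0.024, 0.895, -0.445, 1.426], [0.0, 0.0, 0.0, 1.0]]
top [[399.0, 0.0, 324.7], [0.0, 399.0, 198.4], [0.0, 0.0, 1.0]] [-0.0030175  0.         0.         0.         0.       ] [[-0.028, -0.999, 0.018, -0.134], [-0.987, 0.025, -0.162, 0.539], [0.161, -0.022, -0.987, 0.987], [0.0, 0.0, 0.0, 1.0]]
{'mtx': array([[278.13894549,   0.        , 320.89137721],
       [  0.        , 278.13894549, 197.02689842],
       [  0.        ,   0.        ,   1.        ]]), 'distortion': array([-0.03381221,  0.        ,  0.        ,  0.        ,  0.        ]), 'tool_from_camera': array([[-5.86494744e-05, -9.53050625e-01, -3.02811003e-01,
         7.93404224e-02],
       [ 9.99999951e-01,  3.73523156e-05, -3.11244038e-04,
        -3.62615539e-04],
       [ 3.07942017e-04, -3.02811006e-01,  9.53050576e-01,
        -1.47136128e-01],
       [ 0.00000000e+00,  0.00000000e+00,  0.00000000e+00,
         1.00000000e+00]])}
```

View pics/side0.png

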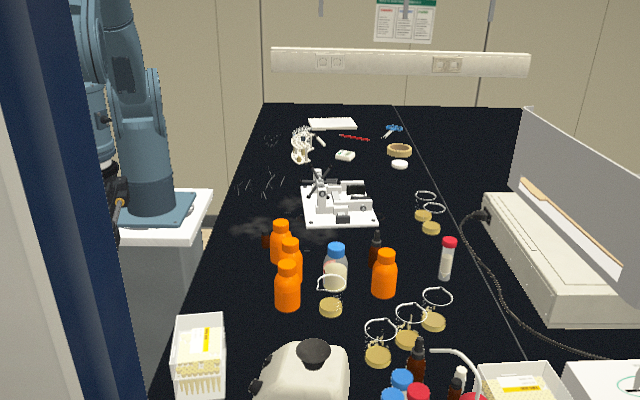

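View pics/top0.png

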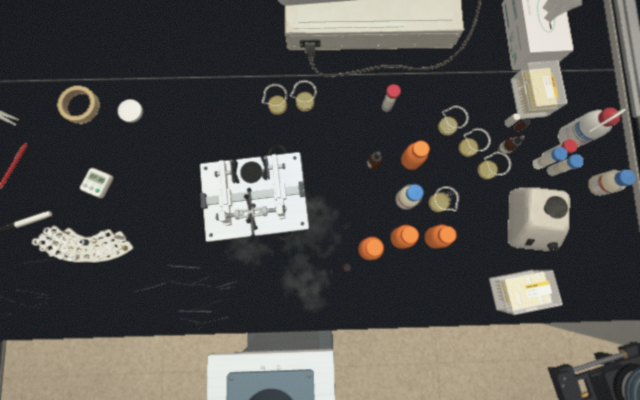

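Side view: blue cap at about (336,249), the clamp at about (338,205). Top view: cap at about (415,193), black disc at about (251,172), plate corners at about (200,163), (299,153), (309,231), (207,241), and the dropper bottle at about (375,159).

```bash
cat > h.py <<'E'
from bench import *
import cv2, numpy as np
from scipy.spatial.transform import Rotation as R
def cam(n,s=None):
    p=camera_params(n)
    if n!="wrist": T=np.linalg.inv(p["camera_from_world"])
    else:
        s=s or sense(); W=np.eye(4); W[:3,:3]=R.from_euler("xyz",s["orientation"]).as_matrix(); W[:3,3]=s["ee_pos"]
        T=W@p["tool_from_camera"]
    return p["mtx"],p["distortion"],T
def ray(c,uv):
    K,d,T=c; q=cv2.undistortPoints(np.array([[uv]],float),K,d)[0,0]
    return T[:3,3],T[:3,:3]@np.array([q[0],q[1],1])
def onz(c,uv,z):
    o,v=ray(c,uv); return o+v*(z-o[2])/v[2]
def proj(c,P):
    K,d,T=c; M=np.linalg.inv(T)
    return cv2.projectPoints(np.array(P,float).reshape(-1,3),cv2.Rodrigues(M[:3,:3])[0],M[:3,3],K,d)[0][:,0]
E
python3 - <<'E'
from h import *
t=cam("top"); s=cam("side")
im=cv2.imread("pics/top0.png"); hs=cv2.cvtColor(im,cv2.COLOR_BGR2HSV)
m=cv2.inRange(hs,(98,120,80),(125,255,255))
n,_,st,ce=cv2.connectedComponentsWithStats(m); print("top blue",[(c.round(1).tolist(),a[4]) for c,a in zip(ce,st) if a[4]>20][1:])
im2=cv2.imread("pics/side0.png"); m=cv2.inRange(cv2.cvtColor(im2,cv2.COLOR_BGR2HSV),(98,120,80),(125,255,255));m[:,:250]=0
n,_,st,ce=cv2.connectedComponentsWithStats(m); print("side blue",[(c.round(1).tolist(),a.tolist()) for c,a in zip(ce,st) if a[4]>20][1:])
c=np.array([onz(t,p,0.012)[:2] for p in [(200,163),(299,153),(309,231),(207,241)]]); print(c, c.mean(0))
ex=(c[0]+c[1]-c[2]-c[3])/2; ey=(c[0]+c[3]-c[1]-c[2])/2; print(np.linalg.norm(ex),np.linalg.norm(ey),np.arctan2(ex[1],ex[0]),np.arctan2(-ey[0],ey[1]))
print("disc",onz(t,(251,172),.012))
for nme,p in dict(dropper=(375,159),vial=(347,267)).items(): print(nme,onz(t,p,.05))
big=cv2.resize(im[130:290,180:460],None,fx=2.85,fy=2.85,interpolation=cv2.INTER_CUBIC); cv2.imwrite("pics/topcrop.png",big)
E
```

```text
top blue [([559.4, 153.9], np.int32(141)), ([575.0, 160.7], np.int32(153)), ([624.9, 177.7], np.int32(215)), ([415.1, 191.8], np.int32(203))]
side blue [([393.4, 127.6], [386, 125, 16, 6, 62]), ([335.6, 249.4], [327, 241, 18, 18, 269]), ([397.7, 384.3], [381, 368, 33, 32, 614])]
[[ 0.645514    0.18428   ]
 [ 0.66710735 -0.08261295]
 [ 0.45453411 -0.10513229]
 [ 0.43553469  0.16148805]] [0.55067254 0.0395057 ]
0.21248751292288207 0.26752766624353297 0.10682411549553247 0.07593946533993613
disc [0.61734938 0.04727279 0.012     ]
dropper [ 0.63546687 -0.28282495  0.05      ]
vial [ 0.358733   -0.19900051  0.05      ]
```

View pics/topcrop.png

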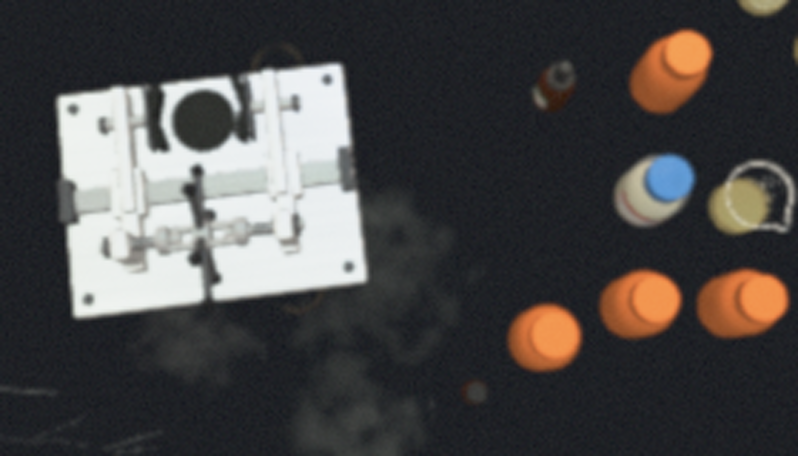

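The crop shows the bottle (cap at crop (669,178)) with the beaker to its right (758,195), orange bottles above (687,52) and below (654,300), the dropper bottle at (555,85) and the vial at (475,390). Spokes are near crop (197,170)–(212,280), and the jaws are open.

```bash
python3 - <<'E'
from h import *
from scipy.optimize import least_squares
t=cam("top"); s=cam("side")
def f(x): return np.r_[proj(t,x)[0]-[415.1,191.8],proj(s,x)[0]-[335.6,249.4]]
r=least_squares(f,[.55,-.35,.1]); print("cap tri (mid ~.1)",r.x,r.fun)
cr=lambda u,v:(u/2.85+180-.3,v/2.85+130-.3)
for n,p,z in [("cap top",(670,177),.11),("or1",(688,52),.11),("or2",(655,299),.11),("or3",(556,337),.11),("or4",(764,299),.11),("dropper top",(562,74),.104),("vial",(476,392),.05),("beaker rim",(758,195),.075)]:
    print(n,onz(t,cr(*p),z).round(3))
C=np.array([(57,97),(343,64),(367,283),(75,318)])
x=np.array([[.105,.135],[.105,-.135],[-.105,-.135],[-.105,.135]])
def pts(p,l): c,sn=np.cos(p[2]),np.sin(p[2]); l=np.array(l,float); return np.c_[p[0]+c*l[:,0]-sn*l[:,1],p[1]+sn*l[:,0]+c*l[:,1],l[:,2]]
g=lambda p:(proj(t,pts(p,np.c_[x,[.012]*4]))-np.array([cr(*c) for c in C])).ravel()
r=least_squares(g,[.55,.04,.09]); print("clamp",r.x,r.fun.round(1)); print("place",pts(r.x,[[.065,0,.012]])," axis",pts(r.x,[[-.055,0,.085]]))
for a in range(6):
    for th in [0]: pass
im=cv2.imread("pics/top0.png")
for th in np.arange(0,.61,.1): print(th,[ ((proj(t,pts(r.x,[[-.055+.0585*np.sin(th+k*np.pi/3),0,.085+.0585*np.cos(th+k*np.pi/3)]]))[0]-[179.7,129.7])*2.85).round().tolist() for k in (-1,0,1)])
E
```

```text
cap tri (mid ~.1) [ 0.53454497 -0.36992186  0.10034459] [ 0.06455854  0.90244535  0.8105182  -0.12046158]
cap top [ 0.535 -0.367  0.11 ]
or1 [ 0.645 -0.39   0.11 ]
or2 [ 0.431 -0.347  0.11 ]
or3 [ 0.402 -0.262  0.11 ]
or4 [ 0.429 -0.439  0.11 ]
dropper top [ 0.63  -0.28   0.104]
vial [ 0.358 -0.198  0.05 ]
beaker rim [ 0.523 -0.453  0.075]
clamp [0.55190167 0.03992978 0.09408419] [ 0.3 -0.1 -0.3  0.1  0.2 -0.1 -0.2  0.1]
place [[0.6166142  0.04603623 0.012     ]]  axis [[0.49714492 0.03476278 0.085     ]]
0.0 [[203.0, 292.0], [192.0, 228.0], [192.0, 173.0]]
0.1 [[202.0, 288.0], [191.0, 221.0], [193.0, 171.0]]
0.2 [[201.0, 283.0], [191.0, 214.0], [194.0, 170.0]]
0.30000000000000004 [[199.0, 278.0], [190.0, 207.0], [195.0, 170.0]]
0.4 [[198.0, 272.0], [190.0, 201.0], [196.0, 170.0]]
0.5 [[197.0, 266.0], [190.0, 195.0], [197.0, 170.0]]
0.6000000000000001 [[196.0, 259.0], [190.0, 190.0], [198.0, 172.0]]
```

```bash
cat >> h.py <<'E'
def to(x,y,z,yaw):
    s=sense(); M=R.from_euler("xyz",s["orientation"]).as_matrix()
    d=M.T@(np.array([x,y,z])-s["ee_pos"])*100
    T=R.from_euler("xyz",[np.pi,0,yaw]).as_matrix(); w=np.degrees(R.from_matrix(M.T@T).as_rotvec())
    print("t",round(s["t"],2),"delta cm",d.round(2),"rot deg",w.round(2),"ee",np.round(s["ee_pos"],4),"rpy",np.round(s["orientation"],3),"F",np.round(s["wrist_force"],2),"w",round(s["gripper_width"],4),"g",round(s["grasp_force"],1))
    return d
E
python3 -c "
from h import *
to(.535,-.368,.2,.094)"
```

```text
t 0.1 delta cm [ 42.94 -16.22   3.81] rot deg [-0.09  0.01  8.7 ] ee [ 0.158  -0.6299  0.2379] rpy [-3.14   0.     0.246] F [-0.58  0.52 -0.21] w 0.0878 g 0.0
```

Request:
play_rows:
  deltas:
    - [4.4,-1.6,0,0,0,1.7,1]
    - [8.8,-3.3,0,0,0,3.5,1]
    - [13.2,-5,0,0,0,5.2,1]
    - [17.6,-6.6,0,0,0,7,1]
    - [22,-8.3,0,0,0,8.7,1]

```text
t: 0.6
ee_pos: [0.3525, -0.495, 0.2384]
orientation: [-3.141, 0.0, 0.092]
wrist_force: [-0.1, -0.0, -0.2]
gripper_width: 0.088
grasp_force: 0.0
```

```bash
python3 -c "
from h import *
to(.535,-.368,.2,.094)"
```

```text
t 0.6 delta cm [ 19.35 -10.96   3.84] rot deg [-0.03  0.02 -0.09] ee [ 0.3525 -0.495   0.2384] rpy [-3.141  0.     0.092] F [-0.09 -0.05 -0.16] w 0.088 g 0.0
```

Request:
play_rows:
  deltas:
    - [4,-2.2,0.5,0,0,0,1]
    - [8,-4.4,1,0,0,0,1]
    - [12,-6.6,2,0,0,0,1]
    - [16,-8.8,3,0,0,0,1]
    - [19.3,-11,3.8,0,0,0,1]

```text
t: 1.1
ee_pos: [0.5349, -0.3667, 0.1997]
orientation: [-3.141, 0.0, 0.095]
wrist_force: [0.5, -0.8, 0.1]
gripper_width: 0.0879
grasp_force: 0.0
```

```bash
python3 - <<'E'
from h import *
to(.535,-.368,.085,.094)
s=sense(); c=cam("wrist",s); im=snapshot("wrist"); cv2.imwrite("pics/w1.png",im)
m=cv2.inRange(cv2.cvtColor(im,cv2.COLOR_BGR2HSV),(98,120,80),(125,255,255))
n,_,st,ce=cv2.connectedComponentsWithStats(m)
for a,b in zip(st[1:],ce[1:]):
    if a[4]>100: print(a.tolist(),b.round(1).tolist(),onz(c,b,.108).round(4))
E
```

```text
t 1.1 delta cm [ 0.    0.14 11.47] rot deg [-0.05  0.02  0.06] ee [ 0.5349 -0.3667  0.1997] rpy [-3.141  0.     0.095] F [ 0.54 -0.77  0.11] w 0.0879 g 0.0
[296, 176, 48, 45, 1147] [322.4, 202.3] [ 0.5333 -0.3676  0.108 ]
```

View pics/w1.png

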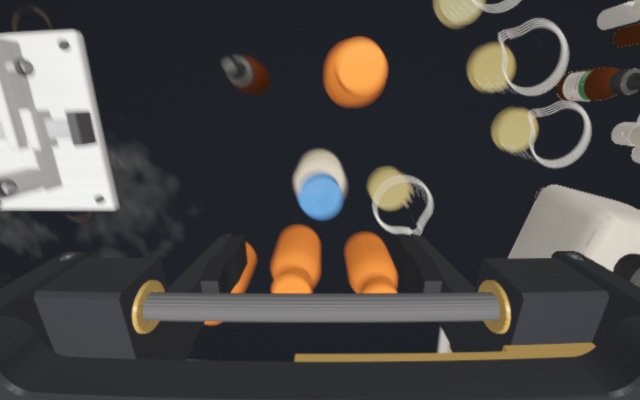

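The wrist view shows the blue cap at (322,202), nearly under the tool. The beaker's rim is at (403,205), lower than the planned fingertip height. I'm descending and gripping.

Request:
play_rows:
  deltas:
    - [-0.1,0,3.5,0,0,0,1]
    - [-0.1,0,7,0,0,0,1]
    - [-0.1,0,9.5,0,0,0,1]
    - [-0.1,0,11.4,0,0,0,1]
    - [-0.1,0,11.4,0,0,0,-0.4]
  grip_force: 25

```text
t: 1.65
ee_pos: [0.5298, -0.3676, 0.0835]
orientation: [-3.138, 0.005, 0.094]
wrist_force: [-0.4, -0.6, -0.4]
gripper_width: 0.0818
grasp_force: 0.0
```

Request:
play_rows:
  deltas:
    - [0,0,0,0,0,0,-0.8]
    - [0,0,0,0,0,0,-0.8]
    - [0,0,0,0,0,0,-0.8]
    - [0,0,0,0,0,0,-0.8]

```text
t: 2.05
ee_pos: [0.5327, -0.3692, 0.0877]
orientation: [3.141, -0.001, 0.094]
wrist_force: [0.2, 0.7, -0.6]
gripper_width: 0.05
grasp_force: 0.0
```

Request:
play_rows:
  deltas:
    - [0,0,0,0,0,0,-0.8]
    - [0,0,0,0,0,0,-0.8]
    - [0,0,0,0,0,0,-0.8]
    - [0,0,0,0,0,0,-0.8]

```text
t: 2.45
ee_pos: [0.5325, -0.3688, 0.0871]
orientation: [3.141, -0.001, 0.094]
wrist_force: [-0.7, 2.1, 4.2]
gripper_width: 0.0381
grasp_force: 25.0
```

```bash
python3 -c "
from h import *
to(.6166,.046,.17,.094)"
```

```text
t 2.45 delta cm [ 12.27 -40.51  -8.29] rot deg [ 0.01 -0.03  0.01] ee [ 0.5325 -0.3688  0.0871] rpy [ 3.141e+00 -1.000e-03  9.400e-02] F [-0.75  2.13  4.19] w 0.0381 g 25.0
```

Request:
play_rows:
  deltas:
    - [0,0,-2,0,0,0,-0.8]
    - [0,0,-5,0,0,0,-0.8]
    - [0,0,-8.5,0,0,0,-0.8]
    - [0,-1,-12,0,0,0,-0.8]
    - [1,-3.5,-13.5,0,0,0,-0.8]

```text
t: 2.95
ee_pos: [0.5381, -0.3369, 0.2247]
orientation: [3.137, -0.002, 0.089]
wrist_force: [1.1, -0.5, -2.7]
gripper_width: 0.0386
grasp_force: 25.0
```

Request:
play_rows:
  deltas:
    - [1,-4,0,0,0,0,-0.8]
    - [2,-8,0,0,0,0,-0.8]
    - [3.1,-12,0,0,0,0,-0.8]
    - [4.2,-16,0,0,0,0,-0.8]
    - [5.4,-20,0,0,0,0,-0.8]

```text
t: 3.45
ee_pos: [0.5733, -0.1275, 0.2212]
orientation: [-3.142, 0.001, 0.094]
wrist_force: [0.9, 0.4, -1.7]
gripper_width: 0.0387
grasp_force: 25.0
```

```bash
python3 -c "
from h import *
to(.6166,.046,.22,.094)"
```

```text
t 3.45 delta cm [  5.93 -16.87   0.11] rot deg [-0.    0.07 -0.02] ee [ 0.5733 -0.1275  0.2212] rpy [-3.142e+00  1.000e-03  9.400e-02] F [ 0.92  0.4  -1.7 ] w 0.0387 g 25.0
```

Request:
play_rows:
  deltas:
    - [1.5,-4,0,0,0,0,-0.8]
    - [3,-8,0,0,0,0,-0.8]
    - [4.4,-12,0,0,0,0,-0.8]
    - [5.4,-15,0,0,0,0,-0.8]
    - [5.9,-16.9,0,0,0,0,-0.8]

```text
t: 3.95
ee_pos: [0.6165, 0.0485, 0.221]
orientation: [-3.14, 0.001, 0.097]
wrist_force: [0.6, -0.2, -0.6]
gripper_width: 0.0381
grasp_force: 25.0
```

Request:
play_rows:
  deltas:
    - [0,0,0,0,0,0,-0.8]
    - [0,0,0,0,0,0,-0.8]
    - [0,0,0,0,0,0,-0.8]

```text
t: 4.25
ee_pos: [0.6164, 0.0426, 0.2213]
orientation: [3.14, 0.001, 0.092]
wrist_force: [0.2, -0.6, -2.3]
gripper_width: 0.0385
grasp_force: 25.0
```

```bash
python3 - <<'E'
from h import *
to(.6166,.046,.1,.094)
s=sense(); c=cam("wrist",s); im=snapshot("wrist"); cv2.imwrite("pics/w2.png",im)
print("expect place/disc", proj(c,[.6166,.046,.012]).round(1), "bottle bottom if vertical", proj(c,[s['ee_pos'][0],s['ee_pos'][1],s['ee_pos'][2]-.087]).round(1))
def L(x,y,z): a=.094; return [.5519+x*np.cos(a)-y*np.sin(a),.0399+x*np.sin(a)+y*np.cos(a),z]
print("plate corners",[proj(c,L(x,y,.012))[0].round(0).tolist() for x,y in [(.105,.135),(.105,-.135),(-.105,-.135),(-.105,.135)]])
E
```

```text
t 4.25 delta cm [ 0.06 -0.36 12.13] rot deg [ 0.08  0.05 -0.14] ee [0.6164 0.0426 0.2213] rpy [3.14e+00 1.00e-03 9.20e-02] F [ 0.15 -0.59 -2.33] w 0.0385 g 25.0
expect place/disc [[318.5 171.7]] bottle bottom if vertical [[321.4 202.2]]
plate corners [[212.0, 141.0], [425.0, 141.0], [409.0, 283.0], [229.0, 283.0]]
```

View pics/w2.png

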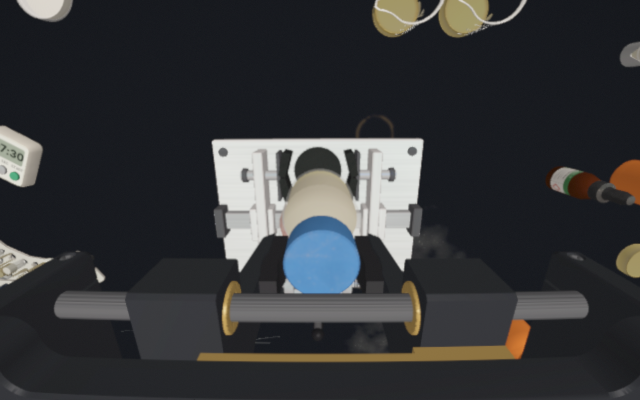

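The wrist view shows the bottle hanging upright over the clamp. The disc at (318,170) and the plate edges at u=214 and u=422 match the estimate to within about 2 mm. I'm lowering part of the way and checking.

Request:
play_rows:
  deltas:
    - [0,-0.1,2.5,0,0,0,-0.8]
    - [0,-0.1,5,0,0,0,-0.8]
    - [0,-0.1,7.5,0,0,0,-0.8]
    - [0,-0.1,9,0,0,0,-0.8]
    - [0,-0.1,9,0,0,0,-0.8]

```text
t: 4.8
ee_pos: [0.6151, 0.0446, 0.1297]
orientation: [3.141, 0.004, 0.093]
wrist_force: [-0.7, -0.4, -1.0]
gripper_width: 0.0382
grasp_force: 25.0
```

Request:
play_rows:
  deltas:
    - [0,0,0,0,0,0,-0.8]
    - [0,0,0,0,0,0,-0.8]
    - [0,0,0,0,0,0,-0.8]

```text
t: 5.1
ee_pos: [0.6175, 0.0459, 0.133]
orientation: [-3.142, -0.002, 0.094]
wrist_force: [-0.1, 0.4, -1.4]
gripper_width: 0.0379
grasp_force: 25.0
```

```bash
python3 - <<'E'
from h import *
to(.6166,.046,.0995,.094)
s=cam("side"); print(proj(s,[[.6166,.046,.012]]).round(1)); im=snapshot("side"); cv2.imwrite("pics/s2.png",cv2.resize(im[150:250,270:410],None,fx=5,fy=5,interpolation=cv2.INTER_CUBIC))
E
```

```text
t 5.1 delta cm [-0.1  -0.02  3.35] rot deg [-0.   -0.13 -0.01] ee [0.6175 0.0459 0.133 ] rpy [-3.142e+00 -2.000e-03  9.400e-02] F [-0.05  0.36 -1.35] w 0.0379 g 25.0
[[357.5 201.6]]
```

View pics/s2.png

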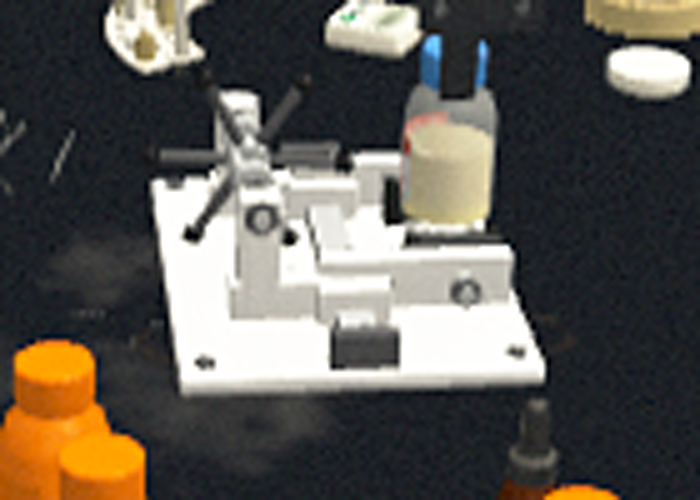

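The side view shows the bottle upright above the disc. The spokes sit at about +33° and −28° from vertical, so the turnbuckle reads roughly 0.55. I'm lowering and releasing.

Request:
play_rows:
  deltas:
    - [-0.1,0,1.5,0,0,0,-0.8]
    - [-0.1,0,2.5,0,0,0,-0.8]
    - [-0.1,0,3.1,0,0,0,-0.8]
    - [-0.1,0,3.3,0,0,0,-0.8]
    - [-0.1,0,3.4,0,0,0,-0.8]

```text
t: 5.65
ee_pos: [0.6165, 0.0464, 0.099]
orientation: [-3.141, -0.001, 0.094]
wrist_force: [-5.1, 0.6, 18.8]
gripper_width: 0.0382
grasp_force: 25.0
```

Request:
play_rows:
  deltas:
    - [0,0,0.1,0,0,0,-0.8]
    - [0,0,0.1,0,0,0,-0.8]
    - [0,0,0.1,0,0,0,-0.8]

```text
t: 5.95
ee_pos: [0.617, 0.0465, 0.0991]
orientation: [-3.141, -0.003, 0.094]
wrist_force: [-4.9, 0.3, 17.3]
gripper_width: 0.0379
grasp_force: 25.0
```

Contact with the disc, 17 N upward. I'm opening the fingers.

Request:
play_rows:
  deltas:
    - [0,0,-0.1,0,0,0,0.5]
    - [0,0,-0.1,0,0,0,0.5]
    - [0,0,-0.1,0,0,0,0.5]
    - [0,0,-0.1,0,0,0,0.5]

```text
t: 6.35
ee_pos: [0.6154, 0.0457, 0.0972]
orientation: [3.142, 0.001, 0.094]
wrist_force: [0.9, -0.0, 0.2]
gripper_width: 0.0657
grasp_force: 0.0
```

Request:
play_rows:
  deltas:
    - [0,0,-2,0,0,0,0.5]
    - [0,0,-5,0,0,0,0.5]
    - [0,0,-9,0,0,0,-0.2]
    - [0,0,-11,0,0,0,-1]
    - [0,0,-11,0,0,0,-1]

```text
t: 6.85
ee_pos: [0.6177, 0.046, 0.2108]
orientation: [-3.141, -0.006, 0.094]
wrist_force: [1.2, -0.4, -0.5]
gripper_width: 0.0441
grasp_force: 0.0
```

```bash
python3 - <<'E'
from h import *
a=.094
def L(x,y,z): return [.5519+x*np.cos(a)-y*np.sin(a),.0399+x*np.sin(a)+y*np.cos(a),z]
s=sense(); c=cam("wrist",s); im=snapshot("wrist")
m=cv2.inRange(cv2.cvtColor(im,cv2.COLOR_BGR2HSV),(98,120,80),(125,255,255)); n,_,st,ce=cv2.connectedComponentsWithStats(m)
for q,b in zip(st[1:],ce[1:]):
    if q[4]>100: print(q.tolist(),b.round(1).tolist(),onz(c,b,.12).round(4))
print("top view:"); t=cam("top"); sd=cam("side"); i2=snapshot("side"); m=cv2.inRange(cv2.cvtColor(i2,cv2.COLOR_BGR2HSV),(98,120,80),(125,255,255)); m[:150]=0;m[240:]=0;m[:,:250]=0
print(cv2.connectedComponentsWithStats(m)[2:], proj(sd,[.6166,.046,.111]))
cv2.imwrite("pics/s3.png",cv2.resize(np.vstack([i2[140:250,270:410],im[100:210,250:390]]),None,fx=2.7,fy=2.7,interpolation=cv2.INTER_CUBIC))
to(*L(-.055-.06,0,.18),a)
E
```

```text
[300, 178, 40, 44, 1330] [319.9, 199.9] [0.619  0.0476 0.12  ]
top view:
(array([[     0,      0,    640,    400, 255868],
       [   352,    167,     14,     12,    132]], dtype=int32), array([[319.47983335, 199.51402286],
       [358.59090909, 172.31818182]])) [[359.23977478 172.09325237]]
t 6.95 delta cm [-17.87  -0.02   2.72] rot deg [ 0.    0.03 -0.  ] ee [0.6153 0.0457 0.2071] rpy [3.142e+00 1.000e-03 9.400e-02] F [-0.75 -0.76 -0.09] w 0.0363 g 0.0
```

View pics/s3.png

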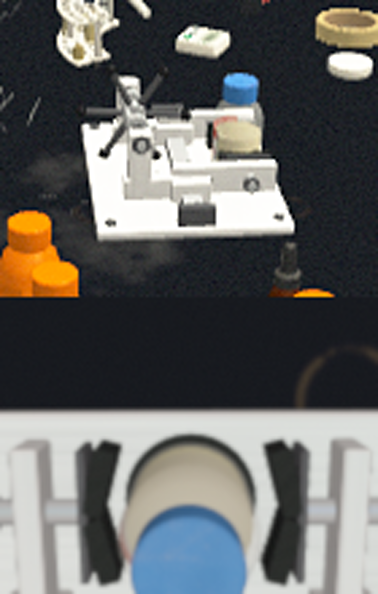

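The picture shows the bottle standing centred on the disc (a thin even rim of disc is visible), with both pads clear. Next: close the fingers and go behind the upper spoke, which leans about −27°.

Request:
play_rows:
  deltas:
    - [-4,0,0,0,0,0,-1]
    - [-8,0,0,0,0,0,-1]
    - [-12,0,0,0,0,0,-1]
    - [-15.5,0,1,0,0,0,-1]
    - [-17.1,0,2.5,0,0,0,-1]

```text
t: 7.45
ee_pos: [0.4415, 0.029, 0.1812]
orientation: [3.141, 0.004, 0.094]
wrist_force: [0.9, 0.1, 0.5]
gripper_width: 0.0008
grasp_force: 0.0
```

Request:
play_rows:
  deltas:
    - [0,0,0,0,0,0,-1]
    - [0,0,2,0,0,0,-1]
    - [0,0,4,0,0,0,-1]
    - [0,0,6,0,0,0,-1]
    - [0,0,7,0,0,0,-1]

```text
t: 7.95
ee_pos: [0.4454, 0.0298, 0.111]
orientation: [-3.141, 0.002, 0.094]
wrist_force: [0.2, -0.6, 0.1]
gripper_width: 0.0004
grasp_force: 0.0
```

Request:
play_rows:
  deltas:
    - [0,0,0,0,0,0,-1]
    - [0,0,0,0,0,0,-1]
    - [0,0,0,0,0,0,-1]

```text
t: 8.25
ee_pos: [0.4462, 0.0298, 0.1134]
orientation: [-3.142, -0.001, 0.094]
wrist_force: [0.1, -0.1, 0.1]
gripper_width: 0.0006
grasp_force: 0.0
```

```bash
cat >> h.py <<'E'
def st():
    s=sense(); u=np.array([np.cos(.094),np.sin(.094)]); A=np.array([.4971,.0348]); e=np.array(s["ee_pos"]); d=e[:2]-A
    xl=d@u; yl=-d[0]*u[1]+d[1]*u[0]; h=e[2]-.085; F=-np.array(s["wrist_force"]); Fx=F[:2]@u; xc=xl+.009
    from scipy.optimize import brentq
    f=lambda p:(xc-(h*np.tan(p)-.004/np.cos(p)))
    try: phi=brentq(f,-.3,1.3)
    except Exception: phi=np.nan
    print(f"t {s['t']:.2f} xl {xl*1e3:.1f} yl {yl*1e3:.1f} h {h*1e3:.1f} Fx {Fx:.2f} Fz {F[2]:.2f} tau {h*Fx-xc*F[2]:.3f} phi {np.degrees(phi):.1f} w {s['gripper_width']:.4f}")
E
python3 -c "
from h import *
st()
cv2.imwrite('pics/s4.png',cv2.resize(snapshot('side')[140:250,270:410],None,fx=4,fy=4,interpolation=cv2.INTER_CUBIC))"
```

```text
t 8.25 xl -51.1 yl -0.2 h 28.4 Fx -0.11 Fz -0.12 tau -0.008 phi nan w 0.0006
```

View pics/s4.png

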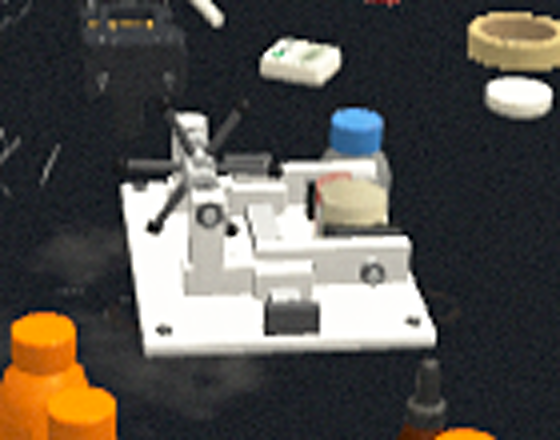

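The fingertip is behind the spoke, in the gap and touching nothing. I'm starting the push.

Request:
play_rows:
  deltas:
    - [0.8,0,0,0,0,0,-1]
    - [1.6,0,0,0,0,0,-1]
    - [2.3,0,0,0,0,0,-1]
    - [2.7,0,0,0,0,0,-1]
    - [3,0,0,0,0,0,-1]

```text
t: 8.8
ee_pos: [0.474, 0.0327, 0.1127]
orientation: [3.142, 0.004, 0.094]
wrist_force: [-6.4, -1.0, 6.2]
gripper_width: 0.0005
grasp_force: 3.7
```

```bash
python3 -c "
from h import *
st()"
```

```text
t 8.80 xl -23.2 yl 0.1 h 27.7 Fx 6.48 Fz -6.24 tau 0.091 phi nan w 0.0005
```

Request:
play_rows:
  deltas:
    - [0.4,0,0,0,0,0,-1]
    - [0.8,0,0,0,0,0,-1]
    - [1.2,0,0,0,0,0,-1]
    - [1.5,0,0,0,0,0,-1]
    - [1.8,0,0,0,0,0,-1]

```text
t: 9.3
ee_pos: [0.4906, 0.0343, 0.1124]
orientation: [3.141, 0.007, 0.094]
wrist_force: [-10.8, -0.2, 10.4]
gripper_width: 0.0007
grasp_force: 5.8
```

```bash
python3 -c "
from h import *
st()
cv2.imwrite('pics/s5.png',cv2.resize(snapshot('side')[140:250,270:410],None,fx=4,fy=4,interpolation=cv2.INTER_CUBIC)); st()"
```

```text
t 9.30 xl -6.5 yl 0.1 h 27.4 Fx 10.74 Fz -10.38 tau 0.321 phi 13.6 w 0.0007
t 9.35 xl -5.9 yl 0.1 h 27.5 Fx 7.24 Fz -7.10 tau 0.221 phi 14.7 w 0.0003
```

Request:
play_rows:
  deltas:
    - [0.1,0,0,0,0,0,-1]
    - [0.2,0,0,0,0,0,-1]
    - [0.3,0,0,0,0,0,-1]
    - [0.4,0,0,0,0,0,-1]
    - [0.5,0,0,0,0,0,-1]

```text
t: 9.85
ee_pos: [0.4951, 0.0347, 0.1121]
orientation: [3.141, 0.007, 0.094]
wrist_force: [-9.4, 0.4, 4.7]
gripper_width: 0.0008
grasp_force: 5.3
```

```bash
python3 -c "
from h import *
st()"
```

```text
t 9.85 xl -2.0 yl 0.0 h 27.1 Fx 9.36 Fz -4.68 tau 0.287 phi 22.7 w 0.0008
```

Request:
play_rows:
  deltas:
    - [0.1,0,0,0,0,0,-1]
    - [0.2,0,0,0,0,0,-1]
    - [0.3,0,0,0,0,0,-1]
    - [0.4,0,0,0,0,0,-1]

```text
t: 10.25
ee_pos: [0.4983, 0.0349, 0.1116]
orientation: [3.141, 0.009, 0.094]
wrist_force: [-9.2, 0.6, 2.6]
gripper_width: 0.0004
grasp_force: 5.1
```

```bash
python3 -c "
from h import *
st()"
```

```text
t 10.25 xl 1.2 yl 0.0 h 26.6 Fx 9.13 Fz -2.63 tau 0.270 phi 29.1 w 0.0004
```

Request:
play_rows:
  deltas:
    - [0.1,0,0,0,0,0,-1]
    - [0.2,0,0,0,0,0,-1]
    - [0.3,0,0,0,0,0,-1]
    - [0.4,0,0,0,0,0,-1]

```text
t: 10.65
ee_pos: [0.5012, 0.0351, 0.111]
orientation: [3.141, 0.011, 0.094]
wrist_force: [-11.1, -0.0, -0.4]
gripper_width: 0.0006
grasp_force: 4.9
```

```bash
python3 -c "
from h import *
st()"
```

```text
t 10.65 xl 4.1 yl -0.1 h 26.0 Fx 11.03 Fz 0.42 tau 0.282 phi 34.6 w 0.0006
```

Request:
play_rows:
  deltas:
    - [0.1,0,0,0,0,0,-1]
    - [0.2,0,0,0,0,0,-1]
    - [0.3,0,0,0,0,0,-1]

```text
t: 10.95
ee_pos: [0.5033, 0.0353, 0.1106]
orientation: [3.141, 0.013, 0.094]
wrist_force: [-11.7, 0.1, -1.3]
gripper_width: 0.0004
grasp_force: 4.8
```

```bash
python3 -c "
from h import *
st()"
```

```text
t 10.95 xl 6.2 yl -0.1 h 25.6 Fx 11.69 Fz 1.26 tau 0.280 phi 38.4 w 0.0004
```

Request:
play_rows:
  deltas:
    - [0.1,0,0,0,0,0,-1]
    - [0.2,0,0,0,0,0,-1]
    - [0.3,0,0,0,0,0,-1]
    - [0.4,0,0,0,0,0,-1]

```text
t: 11.35
ee_pos: [0.5076, 0.0354, 0.1107]
orientation: [3.141, 0.012, 0.094]
wrist_force: [-12.6, -1.3, -0.9]
gripper_width: 0.0009
grasp_force: 4.4
```

```bash
python3 -c "
from h import *
st()"
```

```text
t 11.35 xl 10.5 yl -0.3 h 25.7 Fx 12.63 Fz 0.91 tau 0.307 phi 44.3 w 0.0009
```

Request:
play_rows:
  deltas:
    - [0.1,0,0,0,0,0,-1]
    - [0.2,0,0,0,0,0,-1]
    - [0.3,0,0,0,0,0,-1]
    - [0.4,0,0,0,0,0,-1]

```text
t: 11.75
ee_pos: [0.5124, 0.0358, 0.1111]
orientation: [3.141, 0.011, 0.094]
wrist_force: [-10.0, -0.5, 1.1]
gripper_width: 0.0008
grasp_force: 4.1
```

```bash
python3 -c "
from h import *
st()"
```

```text
t 11.75 xl 15.3 yl -0.4 h 26.1 Fx 10.04 Fz -1.07 tau 0.288 phi 49.4 w 0.0008
```

Request:
play_rows:
  deltas:
    - [-0.9,0,-0.5,0,0,0,-1]
    - [-0.9,0,-3,0,0,0,-1]
    - [-0.9,0,-6,0,0,0,-1]
    - [-3.5,0,-6.5,0,0,0,-1]
    - [-5.5,0,-6.5,0,0,0,-1]

```text
t: 12.25
ee_pos: [0.4635, 0.0315, 0.1797]
orientation: [-3.141, -0.005, 0.094]
wrist_force: [0.2, 0.9, -1.1]
gripper_width: 0.0004
grasp_force: 0.0
```

Request:
play_rows:
  deltas:
    - [0,0,0,0,0,0,-1]
    - [0,0,0,0,0,0,-1]
    - [0,0,0,0,0,0,-1]

```text
t: 12.55
ee_pos: [0.4638, 0.0316, 0.1781]
orientation: [-3.141, -0.002, 0.094]
wrist_force: [1.8, 0.9, 1.0]
gripper_width: 0.0003
grasp_force: 0.0
```

```bash
python3 -c "
from h import *
st()
i=snapshot('side')[140:250,270:410]; j=snapshot('top')[140:250,190:330]
cv2.imwrite('pics/s6.png',cv2.resize(np.vstack([i,j]),None,fx=2.7,fy=2.7,interpolation=cv2.INTER_CUBIC)); st()"
```

```text
t 12.55 xl -33.5 yl -0.1 h 93.1 Fx -1.90 Fz -0.96 tau -0.200 phi -12.4 w 0.0003
t 12.65 xl -33.9 yl -0.1 h 92.7 Fx -0.21 Fz -1.19 tau -0.049 phi -12.7 w 0.0004
```

View pics/s6.png

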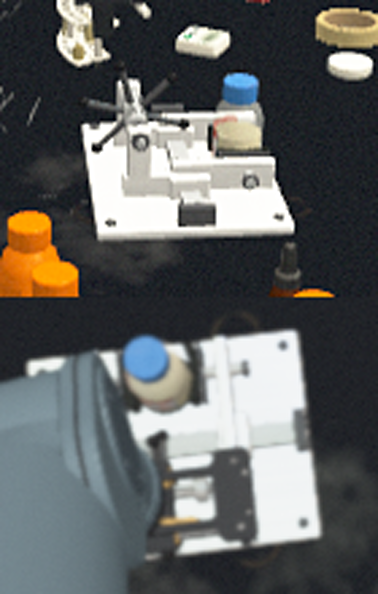

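The spokes now stand at about −13° and +47°, so the turnbuckle reads about 1.9. The bottle is upright and not yet gripped. I'm taking the next spoke.

Request:
play_rows:
  deltas:
    - [0,0,1.5,0,0,0,-1]
    - [0,0,3,0,0,0,-1]
    - [0,0,4.5,0,0,0,-1]
    - [0,0,5.7,0,0,0,-1]
    - [0,0,6.2,0,0,0,-1]

```text
t: 13.15
ee_pos: [0.4621, 0.0313, 0.1146]
orientation: [-3.142, 0.001, 0.094]
wrist_force: [-0.3, 0.5, -0.1]
gripper_width: 0.0007
grasp_force: 0.0
```

Request:
play_rows:
  deltas:
    - [0.2,0,0,0,0,0,-1]
    - [0.5,0,0,0,0,0,-1]
    - [0.7,0,0,0,0,0,-1]
    - [0.9,0,0,0,0,0,-1]

```text
t: 13.55
ee_pos: [0.4697, 0.032, 0.1158]
orientation: [3.141, 0.004, 0.094]
wrist_force: [-7.6, -0.2, 6.7]
gripper_width: 0.0005
grasp_force: 3.8
```

```bash
python3 -c "
from h import *
st()"
```

```text
t 13.55 xl -27.6 yl -0.2 h 30.8 Fx 7.61 Fz -6.70 tau 0.110 phi nan w 0.0005
```

Request:
play_rows:
  deltas:
    - [0.1,0,0,0,0,0,-1]
    - [0.2,0,0,0,0,0,-1]
    - [0.3,0,0,0,0,0,-1]
    - [0.4,0,0,0,0,0,-1]

```text
t: 13.95
ee_pos: [0.4736, 0.0325, 0.1159]
orientation: [3.141, 0.003, 0.094]
wrist_force: [-6.2, 0.9, 5.7]
gripper_width: 0.0005
grasp_force: 3.4
```

```bash
python3 -c "
from h import *
st()"
```

```text
t 13.95 xl -23.6 yl -0.1 h 30.9 Fx 6.12 Fz -5.70 tau 0.106 phi nan w 0.0005
```

```bash
cat >> h.py <<'E'
def st(off=.009,k=120):
    from scipy.optimize import brentq
    s=sense(); u=np.array([np.cos(.094),np.sin(.094)]); A=np.array([.4971,.0348]); e=np.array(s["ee_pos"]); d=e[:2]-A
    xl=d@u; h=e[2]-.085; F=-np.array(s["wrist_force"]); Fx=F[:2]@u; xc=xl+off
    ball=lambda p:.0585*np.sin(p)-.0065
    rod=lambda p:h*np.tan(p)-.004/np.cos(p)
    phi=brentq(lambda p:xc-min(ball(p),rod(p)),-.9,1.2); b=ball(phi)<rod(phi)
    zc=.0585*np.cos(phi) if b else h
    print(f"t {s['t']:.2f} xl {xl*1e3:.1f} h {h*1e3:.1f} Fx {Fx:.2f} Fz {F[2]:.2f} {'ball' if b else 'rod'} TAU {zc*Fx-xc*F[2]:.3f} phi {np.degrees(phi):.1f} theta {phi+np.radians(k):.3f}")
E
python3 -c "
from h import *
st()"
```

```text
t 13.95 xl -23.6 h 30.9 Fx 6.12 Fz -5.70 ball TAU 0.272 phi -7.9 theta 1.956
```

Request:
play_rows:
  deltas:
    - [0.1,0,0,0,0,0,-1]
    - [0.2,0,0,0,0,0,-1]
    - [0.3,0,0,0,0,0,-1]
    - [0.4,0,0,0,0,0,-1]

```text
t: 14.35
ee_pos: [0.4778, 0.033, 0.116]
orientation: [3.141, 0.003, 0.094]
wrist_force: [-6.6, 0.9, 5.0]
gripper_width: 0.0006
grasp_force: 3.2
```

```bash
python3 -c "
from h import *
st()"
```

```text
t 14.35 xl -19.3 h 31.0 Fx 6.51 Fz -5.03 ball TAU 0.328 phi -3.8 theta 2.029
```

Request:
play_rows:
  deltas:
    - [0.1,0,0,0,0,0,-1]
    - [0.2,0,0,0,0,0,-1]
    - [0.3,0,0,0,0,0,-1]
    - [0.4,0,0,0,0,0,-1]

```text
t: 14.75
ee_pos: [0.482, 0.0334, 0.116]
orientation: [3.142, 0.002, 0.094]
wrist_force: [-5.4, -0.1, 5.0]
gripper_width: 0.0005
grasp_force: 3.0
```

```bash
python3 -c "
from h import *
st()"
```

```text
t 14.75 xl -15.2 h 31.0 Fx 5.38 Fz -5.02 ball TAU 0.284 phi 0.3 theta 2.100
```

Request:
play_rows:
  deltas:
    - [0.1,0,0,0,0,0,-1]
    - [0.2,0,0,0,0,0,-1]
    - [0.3,0,0,0,0,0,-1]

```text
t: 15.05
ee_pos: [0.4851, 0.0337, 0.116]
orientation: [3.142, 0.002, 0.094]
wrist_force: [-5.4, 1.0, 5.1]
gripper_width: 0.0005
grasp_force: 2.8
```

```bash
python3 -c "
from h import *
st()"
```

```text
t 15.05 xl -12.0 h 31.0 Fx 5.24 Fz -5.14 ball TAU 0.290 phi 3.4 theta 2.154
```

Request:
play_rows:
  deltas:
    - [0.1,0,0,0,0,0,-1]
    - [0.2,0,0,0,0,0,-1]
    - [0.3,0,0,0,0,0,-1]

```text
t: 15.35
ee_pos: [0.4881, 0.034, 0.116]
orientation: [3.142, 0.002, 0.094]
wrist_force: [-4.4, -0.5, 3.7]
gripper_width: 0.0006
grasp_force: 2.9
```

```bash
python3 -c "
from h import *
st()"
```

```text
t 15.35 xl -9.0 h 31.0 Fx 4.40 Fz -3.67 rod TAU 0.137 phi 7.4 theta 2.224
```

Request:
play_rows:
  deltas:
    - [0.1,0,0,0,0,0,-1]
    - [0.2,0,0,0,0,0,-1]
    - [0.2,0,0,0,0,0,-1]

```text
t: 15.65
ee_pos: [0.4894, 0.0341, 0.1159]
orientation: [3.142, 0.004, 0.094]
wrist_force: [-7.6, 0.5, 6.2]
gripper_width: 0.0004
grasp_force: 3.6
```

```bash
python3 -c "
from h import *
st()"
```

```text
t 15.65 xl -7.7 h 30.9 Fx 7.51 Fz -6.18 rod TAU 0.240 phi 9.8 theta 2.265
```

Request:
play_rows:
  deltas:
    - [0.1,0,0,0,0,0,-1]
    - [0.2,0,0,0,0,0,-1]
    - [0.2,0,0,0,0,0,-1]

```text
t: 15.95
ee_pos: [0.4905, 0.0342, 0.1157]
orientation: [3.141, 0.006, 0.094]
wrist_force: [-9.6, 0.9, 8.0]
gripper_width: 0.0002
grasp_force: 4.9
```

```bash
python3 -c "
from h import *
st()"
```

```text
t 15.95 xl -6.6 h 30.7 Fx 9.52 Fz -8.01 rod TAU 0.312 phi 11.8 theta 2.301
```

Request:
play_rows:
  deltas:
    - [0.1,0,0,0,0,0,-1]
    - [0.2,0,0,0,0,0,-1]
    - [0.2,0,0,0,0,0,-1]

```text
t: 16.25
ee_pos: [0.492, 0.0344, 0.1156]
orientation: [3.141, 0.006, 0.094]
wrist_force: [-10.5, 0.7, 7.8]
gripper_width: 0.0003
grasp_force: 5.6
```

```bash
python3 -c "
from h import *
st()"
```

```text
t 16.25 xl -5.1 h 30.6 Fx 10.41 Fz -7.81 rod TAU 0.350 phi 14.7 theta 2.351
```

Request:
play_rows:
  deltas:
    - [0.1,0,0,0,0,0,-1]
    - [0.1,0,0,0,0,0,-1]

```text
t: 16.45
ee_pos: [0.4928, 0.0344, 0.1156]
orientation: [3.141, 0.007, 0.094]
wrist_force: [-10.1, -0.2, 7.9]
gripper_width: 0.0004
grasp_force: 5.9
```

```bash
python3 -c "
from h import *
st()"
```

```text
t 16.45 xl -4.3 h 30.6 Fx 10.10 Fz -7.89 rod TAU 0.346 phi 16.2 theta 2.376
```

Request:
play_rows:
  deltas:
    - [0.1,0,0,0,0,0,-1]
    - [0.1,0,0,0,0,0,-1]

```text
t: 16.65
ee_pos: [0.4936, 0.0345, 0.1155]
orientation: [3.141, 0.007, 0.094]
wrist_force: [-11.2, 0.6, 9.1]
gripper_width: 0.0005
grasp_force: 6.2
```

```bash
python3 -c "
from h import *
st()"
```

```text
t 16.65 xl -3.5 h 30.5 Fx 11.07 Fz -9.05 rod TAU 0.388 phi 17.6 theta 2.402
```

Request:
play_rows:
  deltas:
    - [0.1,0,0,0,0,0,-1]
    - [0.1,0,0,0,0,0,-1]

```text
t: 16.85
ee_pos: [0.4944, 0.0346, 0.1154]
orientation: [3.141, 0.008, 0.094]
wrist_force: [-11.1, -0.4, 9.1]
gripper_width: 0.0007
grasp_force: 6.4
```

```bash
python3 -c "
from h import *
st()"
```

```text
t 16.85 xl -2.7 h 30.4 Fx 11.13 Fz -9.08 rod TAU 0.396 phi 19.0 theta 2.427
```

Request:
play_rows:
  deltas:
    - [0.1,0,0,0,0,0,-1]
    - [0.15,0,0,0,0,0,-1]
    - [0.15,0,0,0,0,0,-1]

```text
t: 17.15
ee_pos: [0.4954, 0.0347, 0.1153]
orientation: [3.141, 0.009, 0.094]
wrist_force: [-12.5, 0.8, 7.8]
gripper_width: 0.0004
grasp_force: 6.8
```

```bash
python3 -c "
from h import *
st()"
```

```text
t 17.15 xl -1.7 h 30.3 Fx 12.39 Fz -7.81 rod TAU 0.433 phi 21.0 theta 2.461
```

Request:
play_rows:
  deltas:
    - [0.05,0,0,0,0,0,-1]
    - [0.1,0,0,0,0,0,-1]
    - [0.1,0,0,0,0,0,-1]

```text
t: 17.45
ee_pos: [0.4962, 0.0347, 0.1152]
orientation: [3.141, 0.009, 0.094]
wrist_force: [-12.9, -0.5, 8.4]
gripper_width: 0.0004
grasp_force: 7.0
```

```bash
python3 -c "
from h import *
st(); snapshot('side'); st(); snapshot('side'); st()"
```

```text
t 17.45 xl -0.9 h 30.2 Fx 12.90 Fz -8.43 rod TAU 0.458 phi 22.3 theta 2.484
t 17.50 xl -0.9 h 30.2 Fx 12.44 Fz -7.85 rod TAU 0.439 phi 22.3 theta 2.484
t 17.55 xl -0.9 h 30.2 Fx 12.50 Fz -8.50 rod TAU 0.446 phi 22.3 theta 2.484
```

Request:
play_rows:
  deltas:
    - [0.05,0,0,0,0,0,-1]
    - [0.1,0,0,0,0,0,-1]
    - [0.1,0,0,0,0,0,-1]

```text
t: 17.85
ee_pos: [0.4969, 0.0348, 0.1151]
orientation: [3.141, 0.01, 0.094]
wrist_force: [-12.3, -0.3, 7.4]
gripper_width: 0.0004
grasp_force: 7.2
```

```bash
python3 -c "
from h import *
st(); snapshot('side'); st(); snapshot('side'); st()"
```

```text
t 17.85 xl -0.2 h 30.1 Fx 12.26 Fz -7.39 rod TAU 0.434 phi 23.6 theta 2.507
t 17.90 xl -0.2 h 30.1 Fx 11.37 Fz -7.92 rod TAU 0.412 phi 23.6 theta 2.507
t 17.95 xl -0.2 h 30.1 Fx 12.67 Fz -7.33 rod TAU 0.446 phi 23.6 theta 2.507
```

Request:
play_rows:
  deltas:
    - [0.1,0,0,0,0,0,-1]
    - [0.15,0,0,0,0,0,-1]
    - [0.15,0,0,0,0,0,-1]

```text
t: 18.25
ee_pos: [0.498, 0.0349, 0.1149]
orientation: [3.141, 0.011, 0.094]
wrist_force: [-13.4, 0.6, 8.1]
gripper_width: 0.0004
grasp_force: 7.5
```

```bash
python3 -c "
from h import *
st(); snapshot('side'); st(); snapshot('side'); st()"
```

```text
t 18.25 xl 0.9 h 29.9 Fx 13.26 Fz -8.06 rod TAU 0.476 phi 25.6 theta 2.540
t 18.30 xl 0.9 h 29.9 Fx 13.57 Fz -8.01 rod TAU 0.485 phi 25.6 theta 2.541
t 18.35 xl 0.8 h 29.9 Fx 13.78 Fz -6.56 rod TAU 0.476 phi 25.5 theta 2.539
```

The torque estimate is about 0.477 N m, which is about 16 N per jaw. I'm backing off and checking.

Request:
play_rows:
  deltas:
    - [-0.6,0,0,0,0,0,-1]
    - [-1.3,0,0,0,0,0,-1]
    - [-1.3,0,-2,0,0,0,-1]
    - [-1.3,0,-6,0,0,0,-1]
    - [-1.3,0,-9,0,0,0,-1]

```text
t: 18.85
ee_pos: [0.4909, 0.034, 0.2079]
orientation: [-3.141, -0.003, 0.094]
wrist_force: [0.2, -0.1, 0.5]
gripper_width: 0.0005
grasp_force: 0.0
```

Request:
play_rows:
  deltas:
    - [-1,0,-2,0,0,0,-1]
    - [-3,0,-4,0,0,0,-1]
    - [-5,0,-5,0,0,0,-1]
    - [-5,0,-5,0,0,0,-1]
    - [-5,0,-5,0,0,0,-1]

```text
t: 19.35
ee_pos: [0.4411, 0.0292, 0.2562]
orientation: [3.141, -0.002, 0.094]
wrist_force: [-0.1, -0.3, 0.3]
gripper_width: 0.0004
grasp_force: 0.0
```

```bash
python3 -c "
from h import *
s=sense(); print(s['wrist_force'],s['ee_pos']); c=cam('wrist',s); im=snapshot('wrist'); i=snapshot('side')[140:250,270:410]
p=proj(c,[.6166,.046,.06])[0]; print(p); x,y=int(np.clip(p[0]-110,0,420)),int(np.clip(p[1]-80,0,220))
a=cv2.resize(im[y:y+180,x:x+220],(640,520)) ; b=cv2.resize(i,(150,118)); a[:118,:150]=b
cv2.imwrite('pics/fin.png',a)"
```

```text
[-0.12287053 -0.33820745  0.25207518] [0.44112706 0.02923167 0.25616227]
[321.14731876  16.86443677]
```

View pics/fin.png

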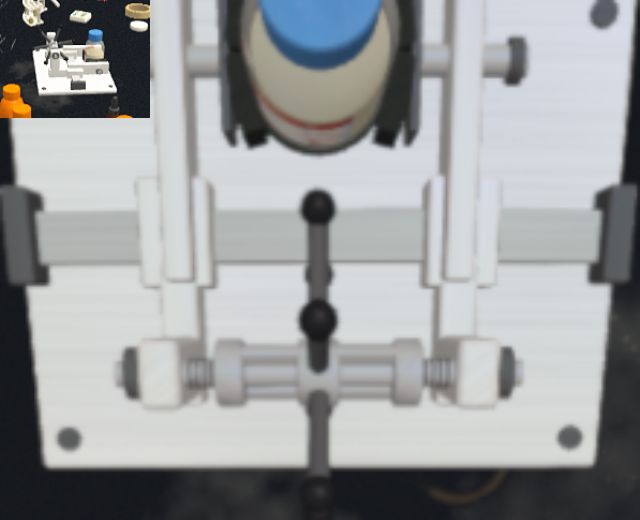

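The picture shows the bottle upright at crop (318,70), with both vee pads against it at u≈250 and u≈395, and the arm is clear. I'm handing in.

```bash
python3 -c "
from bench import *
print(job_done())"
```

```text
the job is handed in; nothing more can be done
None
```

The bottle stands upright on the disc, gripped by both jaws at an estimated 16 N each (worked out from wrist force and contact geometry). The arm is clear and the job was handed in at about 19 s; no verdict was returned.

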